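# Check inside the larger pedal bin and let its lid down softly

## Task

Of the two round steel pedal bins, press the tread of the larger one down with the fingertips until its lid stands wide open, hold it open for three seconds so that the inside can be checked from above, then let the pedal up slowly so that the lid comes down under control and closes without slamming, and take the hand away. Move the lid by the pedal only, do not tip, lift or shove the bin, leave the smaller bin shut, and leave everything else where it stands.

Things in the scene. Friction and masses are not known exactly. Their poses are not given: they have to be found in the camera images.
- large_bin: The larger pedal bin: a loose upright steel cylinder on a black foot, 176 mm across, 235 mm high to the rim, with a shallow domed lid (top at 262 mm) hinged at the rear. About 1.6 kg in all: over some 25 N on the pedal at its stop tips it forward. Origin: centre of its underside. -x points to its front, where the pedal sticks out; z up.
- large_bin_tread: The larger bin's pedal tread, origin at the centre of its top face: a ribbed black plate 60 mm wide (bin's y), 44 mm deep (bin's x), 6 mm thick, level at rest with its top 42 mm above the work surface, its centre 138 mm in front of the bin's axis (53 mm in front of the steel wall). It sinks 27 mm, nearly straight down, to its stop.
- large_bin_pedal (a joint): Angle of the larger bin's pedal in rad: 0 up, 0.2 down at its stop; pivot under the middle of the bin, 24 mm above the work surface. It takes 4 to 8 N on the tread; the lid's weight lifts it back. The lid turns 6.5 times as far: 1 mm at the tread turns the lid about 0.05 rad.
- large_bin_lid (a joint): Angle of the larger bin's lid in rad: 0 shut, 1.3 wide open at the pedal's stop. It is linked to the pedal, nothing holds it open, and let go it falls shut and slams within half a second.
- large_bin_cover: The larger bin's lid itself, a domed steel disc 176 mm across; origin at the centre of its underside, 237 mm up when shut; the hinge lies across the rear rim, 97 mm behind that. It swings up and back.
- small_bin: The smaller pedal bin, same make, loose: 130 mm across, 150 mm high to the rim (lid top 177 mm), its own pedal tread 112 mm in front of its axis. Leave it shut and in its place. Origin: centre of its underside, -x its front, z up.
- small_bin_lid (a joint): Angle of the smaller bin's lid in rad: 0 shut, grows as it opens.
- jar: Empty clear plastic storage jar with a white twist top, 88 mm across, 119 mm high, standing. Origin: centre of its underside. Bystander.
- globe: Clear glass lamp globe standing on its neck, 116 mm across, 130 mm high. Origin: centre of its underside. Bystander.
- brush: Wooden clothes brush lying bristles down, 200 mm long (handle towards its +x), 46 mm wide, 38 mm high. Origin: underside, under the middle of its head. Bystander.
- shoe_horn: Steel shoe horn lying flat, 265 mm long along its x, 42 mm wide, 10 mm high. Origin: underside, near its middle. Bystander.
- polish_tin: Round shoe polish tin lying flat, 76 mm across, 24 mm high. Origin: centre of its underside. Bystander.
- key_bowl: White ceramic key bowl, 120 mm across, 42 mm high, empty. Origin: centre of its underside. Bystander.
Mind the look-alikes: they are no part of the job. What is shaped like the small_bin but turquoise is not meant.

How it is judged:
By the outcome, as a careful person would: the job done as asked, in the order asked, and still so for the second after the job is handed in, with the robot touching nothing.
It also fails if it takes over 61 s, if anything falls off the work surface, if the arm or the gripper's body presses on something with over 40 N, if the wrist force passes 120 N, or if a joint passes its speed limit or range.

## Robot

A 6-joint arm with a two-finger parallel gripper is mounted at the origin on the work surface. World frame = base frame: x ahead of the robot, y to its left, z up, the work surface at z = 0. Lengths are in mm, angles in rad, forces in N, time in s.
With the tool pointing down it reaches from about 300 to 775 mm from the base axis. Payload 14.6 kg.
Tool frame: the origin (TCP) lies between the finger pads; the fingertips stand 8 mm ahead of it and the grasp point (between the pads) lies 11 mm behind it; z points along the fingers, y is the direction in which the jaws open and shut (so a half turn about z gives the same grasp; the last joint's range is limited). The gripper opens to 94 mm and grips with 3 to 60 N. Pads are 16 mm wide; open, the fingers measure 119 mm over their backs; the gripper's body (75 mm by 177 mm) begins 78 mm behind the grasp point.
Start: joints at [1.077, 0.3, 1.521, -0, 1.321, -0.067], TCP at [227.674, 500.653, 213.446] pointing down, gripper open.
Joint ranges: [-3.03, 3.03], [-0.79, 2.21], [0.23, 2.52], [-1.04, 4.18], [0, 3.07], [-2.55, 2.55]. Speed limits (rad/s): [2.22, 2.22, 2.57, 3.14, 3.14, 3.14].

## Interface

Orientations are given as [roll, pitch, yaw] about the fixed x, y, z axes, in that order (R = Rz(yaw) Ry(pitch) Rx(roll)).
In Python, from cell import manip gives the robot as it stands. The module is installed in compiled form; this text tells all that it offers.
- The arm moves only by the tool send_rows, never from a script. Its argument "series" is a list that holds one entry, the list of rows, each a list of 5 numbers: the opening, from 0 (shut) to 1 (fully open), then the shift along the tool's x, y, z in mm, then the turn about the tool's z in degrees. In form: [[[gripper, dx, dy, dz, roll], ...]]. A call has 1 to 10 rows; each row is the pose to reach, as a shift and turn from the pose commanded when the call began, along the tool's axes at that moment; what a row does not reach only later rows make up. A row lasts 1/10 s, in which the tool goes at most 50 mm and 8.59 degrees, less where a joint would pass 70% of its speed; a pose out of reach is approached as far as the arm can. A call with a gripper value outside its range is refused whole. The fingers move at their own pace and stop on an object; "newtons" is the grip in N (left out, the last holds). Time passes only in rows, so rows that repeat a pose let the fingers close. It gives the time, the measured TCP pose, the force and the opening at its end, in the units of the state.
- manip.read_state(): the state, without advancing time (a new reading comes with each control period).
- manip.camera(name): name is "side" or "top" or "wrist"; returns a dict with "img" (384x512x3 uint8, red, green, blue), "vfov" (degrees; the focal length in pixels is half the picture's height over the tangent of half this angle, whatever the lens; pixels are square), "cx", "cy" (the principal point, pixels), "dist" ([k1, k2, p1, p2, k3] as OpenCV has them; the pictures are not rectified), "pose" (4x4, takes a point from camera to world coordinates); the wrist camera has in their place "T_tool_cam" (4x4, takes a point from camera to tool coordinates, whose origin is the TCP and whose axes are the flange's). Camera axes: x right, y down, z forward; pixel columns grow to the right and rows downward; lengths in mm; the calibration is good to about 2 mm. A picture is of the moment at which its call begins: read the wrist's pose just before it. There is no depth.
- manip.sign_off(): hands the job in, once; it reports no verdict.
Trained networks look in a picture, given as the dict that the camera call returned (one of the last four; its "shot" number tells which), for a name from the list of things; names that differ only in an ending like _2 or _b are one class to them, and where a whole thing is asked for, a point or a joint stands for the part that bears it (a point fixed in the world has none). Each returns a list of dicts, best first, with "conf" (0 to 1); they miss things now and then, are a little off and sometimes report something else, mostly with a low value. They report only what shows in the picture. A call takes as long as a camera call. They do not tell look-alikes from the thing itself.
- manip.find_in(target, picture): "rect" ([left, top, width, height] in pixels, round what is visible of it).
- manip.silhouettes(target, picture): "pixels" (384x512 bool, what is visible of it) and "rect" ([left, top, width, height] in pixels, round what is visible of it).
The state is a dict: "clock": time; "joints": joint angles; "qd": joint speeds; "effort": joint torques, N m; "eef_pos": TCP position; "eef_rot": TCP orientation; "wrist_force": force on the tool from outside, world axes, zero at the start; "moment": the same for the moment, N m; "finger_gap": finger opening in mm.
Only numpy, scipy, OpenCV 4.12 (cv2) and the standard library are available. Lean on these libraries where they do the work, as an engineer would, in place of code of your own. Each camera call takes 0.05 s, during which the arm holds its last target. There are 200 camera calls.

## Working session

There is one attempt and no reset: what is moved stays moved. The work goes in short steps, Python scripts to look and compute and a tool call to move; the robot and the scene stay as the last step left them, time stands still between calls to the robot, and variables do not carry over. Pictures are saved under pics/ and viewed, about 8 in all and at most 12, crops included, and the job is handed in when it is done.

Besides the shell and the picture viewer there is one more tool, called after "Emit:" by a JSON object that holds its "api" and its "payload", one argument or row to a line. send_rows: Moves the arm, as the interface text tells. Its arguments: {"type":"object","properties":{"series":{"type":"array"},"newtons":{"type":"number"}},"required":["series"]}

```bash
mkdir -p pics; cat > h.py <<'E'
import numpy as np, cv2
from cell import manip
def K(c):
    h,w=c["img"].shape[:2]; f=h/2/np.tan(np.radians(c["vfov"])/2)
    return np.array([[f,0,c["cx"]],[0,f,c["cy"]],[0,0,1.]])
def ray(c,uv,T=None):
    T=np.array(c["pose"] if T is None else T)
    p=cv2.undistortPoints(np.array(uv,float).reshape(-1,1,2),K(c),np.array(c["dist"],float)).reshape(-1,2)
    return T[:3,3],np.c_[p,np.ones(len(p))]@T[:3,:3].T
def onz(c,uv,z,T=None):
    o,d=ray(c,uv,T); return o+d*((z-o[2])/d[:,2])[:,None]
def proj(c,P,T=None):
    T=np.linalg.inv(np.array(c["pose"] if T is None else T))
    return cv2.projectPoints(np.array(P,float).reshape(-1,1,3),cv2.Rodrigues(T[:3,:3])[0],T[:3,3],K(c),np.array(c["dist"],float))[0].reshape(-1,2)
E
python3 - <<'E'
from h import *
s=manip.read_state(); print(s)
ims=[]
for n in("top","side"):
    c=manip.camera(n); cv2.imwrite(f"pics/{n}1.png",c["img"][:,:,::-1]); print(n,np.round(c["pose"],2).tolist())
    for t in("large_bin","large_bin_tread","small_bin","jar","globe"):
        print(t,[(np.round(r["rect"]).tolist(),round(r["conf"],2)) for r in manip.find_in(t,c)])
E
```

```text
{'clock': 0.0, 'joints': array([ 1.07742041e+00,  3.00453454e-01,  1.52161368e+00, -2.90338909e-05,
        1.32071904e+00, -6.66015695e-02]), 'qd': array([-8.27359847e-04, -7.85098296e-04,  2.13761537e-04,  9.50120601e-05,
        2.07859807e-05, -2.96441763e-04]), 'effort': array([-2.38864442e-05, -5.31807768e+01, -3.52742743e+01,  7.08805863e-02,
        2.43749586e-02, -1.17202417e-04]), 'eef_pos': array([227.54590379, 500.42278443, 212.88222139]), 'eef_rot': array([-3.14039991e+00, -5.13717944e-05,  2.71482548e+00]), 'wrist_force': array([ 0.07054465,  0.12254723, -0.79214881]), 'moment': array([ 0.03243611,  0.00512435, -0.01293726]), 'finger_gap': 94.26854578942289}
top [[0.02, -0.99, 0.13, 411.37], [-1.0, -0.02, -0.01, 9.4], [0.01, -0.13, -0.99, 1272.28], [0.0, 0.0, 0.0, 1.0]]
large_bin [([165.0, 104.0, 62.0, 96.0], 0.89)]
large_bin_tread [([199.0, 188.0, 14.0, 5.0], 0.53)]
small_bin [([288.0, 144.0, 41.0, 65.0], 0.89), ([309.0, 232.0, 57.0, 40.0], 0.84), ([158.0, 242.0, 53.0, 46.0], 0.58)]
jar [([249.0, 143.0, 24.0, 30.0], 0.94)]
globe []
side [[0.26, -0.92, 0.29, 178.39], [-0.97, -0.25, 0.08, -131.6], [-0.01, -0.3, -0.95, 1448.85], [0.0, 0.0, 0.0, 1.0]]
large_bin [([170.0, 93.0, 64.0, 105.0], 0.8)]
large_bin_tread [([190.0, 184.0, 20.0, 14.0], 0.56)]
small_bin [([292.0, 258.0, 67.0, 46.0], 0.93), ([130.0, 226.0, 59.0, 50.0], 0.77), ([290.0, 160.0, 41.0, 76.0], 0.61), ([169.0, 93.0, 67.0, 105.0], 0.43), ([252.0, 150.0, 26.0, 34.0], 0.17)]
jar [([255.0, 152.0, 25.0, 34.0], 0.58)]
globe [([259.0, 118.0, 34.0, 35.0], 0.66)]
```

View pics/top1.png

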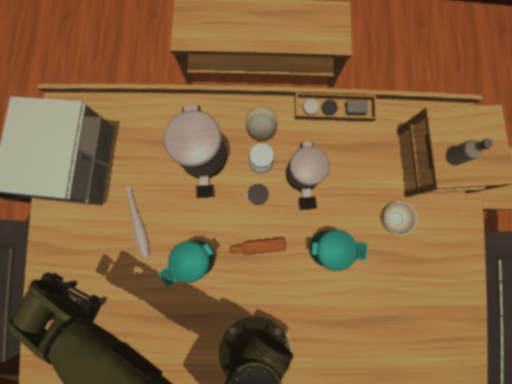

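View pics/side1.png

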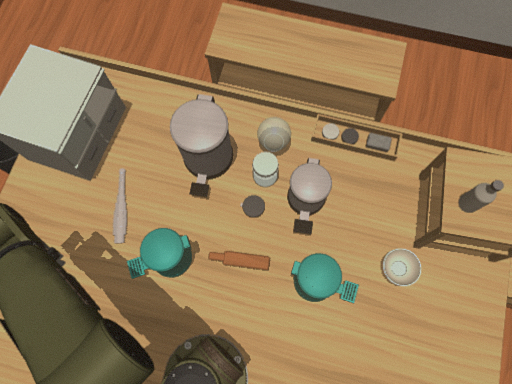

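The large bin is the grey one. Its lid is at about (193,138) and its tread at (205,191) in the top view; in the side view the tread is at (200,189). Two turquoise look-alikes stand nearer the robot. Next I'll triangulate the tread and the lid.

```bash
python3 - <<'E'
from h import *
ims=[]
for n in("top","side"):
    c=manip.camera(n); g=c["img"].astype(int).max(2)
    r=(190,178,30,30) if n=="top" else (182,172,35,35)
    m=np.zeros(g.shape,bool); x,y,w,h=r; m[y:y+h,x:x+w]=g[y:y+h,x:x+w]<45
    k,lab,st,ce=cv2.connectedComponentsWithStats(m.astype(np.uint8))
    for i in range(1,k):
        if st[i,4]>25: print(n,st[i],ce[i],"world z=42:",onz(c,[ce[i]],42).round(1), cv2.minAreaRect(onz(c,np.argwhere(lab==i)[:,::-1],42)[:,:2].astype(np.float32)))
    print("lid", onz(c,[(193,138) if n=="top" else (200,126)],250).round(1))
    s=manip.silhouettes("large_bin",c)[0]["pixels"]
    im=c["img"][:,:,::-1].copy()
    x,y=(150,90); ims.append(cv2.resize(im[y:y+120,x:x+90],None,fx=4.4,fy=4.4,interpolation=cv2.INTER_CUBIC))
    print(im.shape)
    print("others", n, [ (t,[np.round(onz(c,[(r["rect"][0]+r["rect"][2]/2,r["rect"][1]+r["rect"][3]/2)],z)[0,:2]).tolist() for r in manip.find_in(t,c)]) for t,z in(("polish_tin",12),("brush",20),("shoe_horn",5))])
cv2.imwrite("pics/crop1.png",np.clip(np.hstack(ims)*1.5,0,255))
E
```

```text
top [198 187  14   9 120] [204.525 190.875] world z=42: [[557.4 188.7  42. ]] ((556.9645385742188, 188.82913208007812), (28.407764434814453, 46.305362701416016), 1.4555275440216064)
lid [[691.2 200.3 250. ]]
(384, 512, 3)
others top [('polish_tin', [[545.0, -2.0]]), ('brush', [[368.0, -8.0]]), ('shoe_horn', [[439.0, 435.0]])]
lid [[693.7 197.7 250. ]]
(384, 512, 3)
others side [('polish_tin', [[554.0, 4.0]]), ('brush', [[363.0, -3.0], [560.0, 192.0]]), ('shoe_horn', [[453.0, 435.0], [560.0, 5.0]])][ WARN:0@10.116] global loadsave.cpp:1063 imwrite_ Unsupported depth image for selected encoder is fallbacked to CV_8U.
```

View pics/crop1.png

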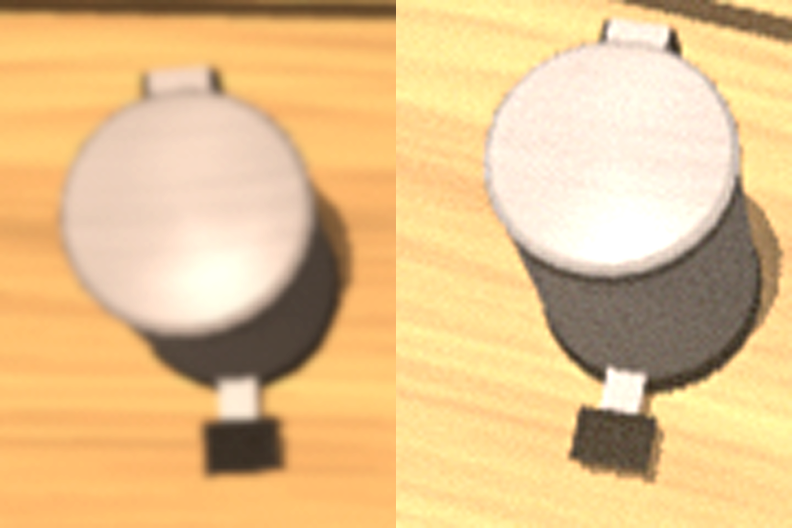

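Emit:
{"api": "send_rows", "payload": {
  "series": [
    [[0, -42, -15, 0, -3], [0, -84, -31, 0, -6], [0, -127, -46, 0, -9], [0, -169, -61, 0, -12], [0, -211, -77, 0, -15], [0, -253, -92, 0, -18], [0, -295, -108, 0, -21], [0, -338, -123, 0, -24], [0, -380, -138, 0, -27], [0, -422, -154, 0, -29.7]]
  ],
  "newtons": 20
}}

```text
clock: 2.1
eef_pos: [549.2, 184.3, 213.5]
eef_rot: [3.142, 0.0, -3.048]
wrist_force: [1.0, 1.1, -0.6]
finger_gap: 17.3
```

Emit:
{"api": "send_rows", "payload": {
  "series": [
    [[0, 0, 0, 0, 0], [0, 0, 0, 0, 0], [0, 0, 0, 0, 0], [0, 0, 0, 0, 0], [0, 0, 0, 0, 0]]
  ]
}}

```text
clock: 2.6
eef_pos: [547.6, 186.6, 213.7]
eef_rot: [3.141, 0.0, -3.049]
wrist_force: [-0.4, 0.6, -0.4]
finger_gap: 0.6
```

```bash
python3 - <<'E'
from h import *
from scipy.spatial.transform import Rotation as R
s=manip.read_state(); print(s)
T=np.eye(4); T[:3,:3]=R.from_euler("xyz",s["eef_rot"]).as_matrix(); T[:3,3]=s["eef_pos"]
c=manip.camera("wrist"); Tc=T@np.array(c["T_tool_cam"])
for t in("large_bin_tread","large_bin"):
    for r in manip.find_in(t,c): x,y,w,h=r["rect"]; print(t,r, onz(c,[(x+w/2,y+h/2)],42,Tc))
im=c["img"][:,:,::-1].copy()
print(T.round(3).tolist(), np.round(Tc,2).tolist())
p=proj(c,[(s["eef_pos"][0],s["eef_pos"][1],42)],Tc)[0]; print(p)
cv2.drawMarker(im,tuple(int(v) for v in p),(0,0,255),0,12)
cv2.imwrite("pics/w1.png",np.clip(im*1.4,0,255).astype(np.uint8))
c=manip.camera("side"); cv2.imwrite("pics/side2.png",c["img"][:,:,::-1])
E
```

```text
{'clock': 2.6, 'joints': array([ 2.65087514e-01,  3.63274797e-01,  1.43645827e+00,  4.19423814e-05,
        1.34154599e+00, -1.39846610e+00]), 'qd': array([-0.0070836 ,  0.00333736, -0.00161997,  0.00068329,  0.00063032,
       -0.00146209]), 'effort': array([-9.31689260e-02, -5.69090974e+01, -3.54476416e+01, -3.49966111e-03,
        7.49973860e-02,  1.20192842e-02]), 'eef_pos': array([547.59925495, 186.5961804 , 213.69149538]), 'eef_rot': array([ 3.14149864e+00,  3.01939292e-04, -3.04884491e+00]), 'wrist_force': array([-0.40509253,  0.56789783, -0.36983734]), 'moment': array([ 0.01039198, -0.01234205, -0.0472847 ]), 'finger_gap': 0.5916564075433863}
large_bin_tread {'rect': [235.2, 168.6, 51.8, 39.4], 'conf': 0.97} [[557.19972598 192.15745092  42.        ]]
large_bin_tread {'rect': [196.4, 168.9, 173.9, 214.8], 'conf': 0.17} [[668.04080905 230.74016771  42.        ]]
large_bin {'rect': [196.8, 170.3, 172.7, 211.7], 'conf': 0.74} [[667.85403481 230.46647241  42.        ]]
[[-0.996, -0.093, 0.0, 547.599], [-0.093, 0.996, 0.0, 186.596], [-0.0, 0.0, -1.0, 213.691], [0.0, 0.0, 0.0, 1.0]] [[-0.09, 0.96, 0.27, 468.45], [1.0, 0.09, 0.02, 179.93], [-0.0, 0.27, -0.96, 385.38], [0.0, 0.0, 0.0, 1.0]]
[257.05861538 179.78160732]
```

View pics/w1.png

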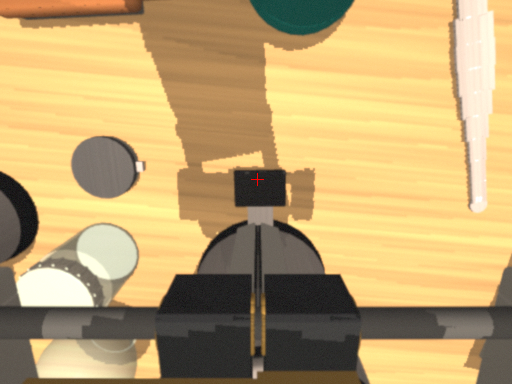

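View pics/side2.png

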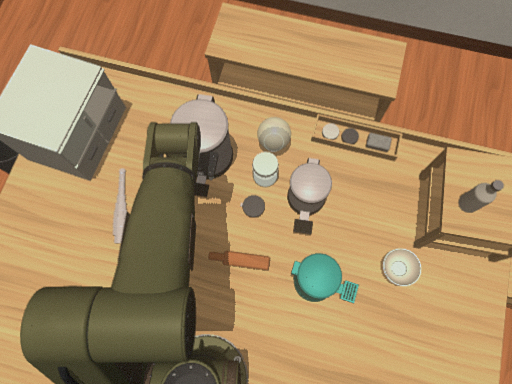

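The wrist view shows the tread at (261,188) and the point under the tool (red cross) on its front half. In the side view the arm's wrist end at about (172,130) overlaps the lid. Before going lower I'll triangulate how high and how far forward the wrist reaches.

```bash
python3 - <<'E'
from h import *
ims=[]
for n,(x,y,w,h) in(("top",(140,95,100,110)),("side",(125,95,100,110))):
    c=manip.camera(n); im=cv2.resize(c["img"][y:y+h,x:x+w,::-1],None,fx=4,fy=4,interpolation=cv2.INTER_CUBIC); ims.append(np.clip(im*1.8,0,255).astype(np.uint8))
cv2.imwrite("pics/c2.png",np.hstack(ims))
E
```

```text
(no output)
```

View pics/c2.png

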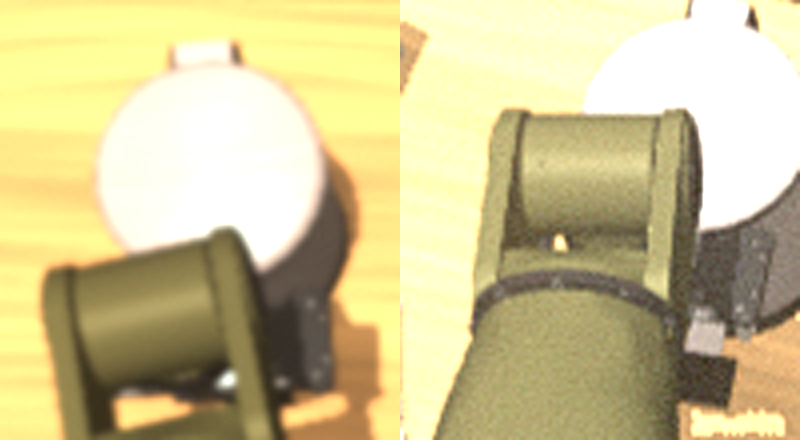

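```bash
python3 - <<'E'
from h import *
t=manip.camera("top"); s=manip.camera("side")
for a,b in(((155.5,162),(154.3,122.5)),((196,152.5),(194.5,122.5)),((166,168),(157,122.5))):
    o1,d1=ray(t,[a]);o2,d2=ray(s,[b]);d1,d2=d1[0],d2[0]
    k=np.linalg.lstsq(np.c_[d1,-d2],o2-o1,rcond=None)[0]
    print((o1+k[0]*d1).round(),(o2+k[1]*d2).round())
E
```

```text
[564. 233. 507.] [564. 233. 507.]
[588. 144. 507.] [589. 142. 507.]
[536. 188. 587.] [532. 196. 589.]
```

The foremost point of the wrist is at about x=565–590 and stays roughly 290 mm above the TCP. The lid's front edge is at x≈604 and swings back as it opens, so the wrist clears it. Descending to just above the tread.

Emit:
{"api": "send_rows", "payload": {
  "series": [
    [[0, 1, 0, 20, 0], [0, 2, 1, 45, 0], [0, 2, 2, 70, 0], [0, 2, 2, 95, 0], [0, 2, 2, 115, 0], [0, 2, 2, 132, 0], [0, 2, 2, 145, 0], [0, 2, 2, 155, 0], [0, 2, 2, 155, 0], [0, 2, 2, 155, 0]]
  ]
}}

```text
clock: 4.0
eef_pos: [546.2, 187.7, 59.0]
eef_rot: [3.142, 0.001, -3.05]
wrist_force: [-0.2, 0.5, 0.1]
finger_gap: 0.4
```

Emit:
{"api": "send_rows", "payload": {
  "series": [
    [[0, 0, 0, 2, 0], [0, 0, 0, 4, 0], [0, 0, 0, 6, 0], [0, 0, 0, 8, 0], [0, 0, 0, 10, 0], [0, 0, 0, 10, 0]]
  ]
}}

```text
clock: 4.6
eef_pos: [545.8, 187.6, 48.4]
eef_rot: [-3.142, -0.0, -3.05]
wrist_force: [-2.6, -1.2, 3.7]
finger_gap: 0.2
```

Contact with the tread, at about the expected height and force. Now pressing gently.

Emit:
{"api": "send_rows", "payload": {
  "series": [
    [[0, 0, 0, 1, 0], [0, 0, 0, 2, 0], [0, 0, 0, 3, 0], [0, 0, 0, 4, 0], [0, 0, 0, 5, 0], [0, 0, 0, 6, 0], [0, 0, 0, 7, 0], [0, 0, 0, 8, 0], [0, 0, 0, 9, 0], [0, 0, 0, 10, 0]]
  ]
}}

```text
clock: 5.6
eef_pos: [545.8, 187.6, 38.3]
eef_rot: [-3.142, -0.0, -3.05]
wrist_force: [-4.3, -0.2, 3.9]
finger_gap: 0.2
```

```bash
python3 - <<'E'
from h import *
ims=[]
for n,(x,y,w,h) in(("top",(140,75,100,130)),("side",(125,75,120,130))):
    c=manip.camera(n); im=cv2.resize(c["img"][y:y+h,x:x+w,::-1],None,fx=3.5,fy=3.5,interpolation=cv2.INTER_CUBIC); ims.append(np.clip(im*1.5,0,255).astype(np.uint8))
cv2.imwrite("pics/c3.png",np.hstack(ims)); print(manip.read_state()["wrist_force"])
E
```

```text
[-4.69457131 -0.51565401  3.58053103]
```

View pics/c3.png

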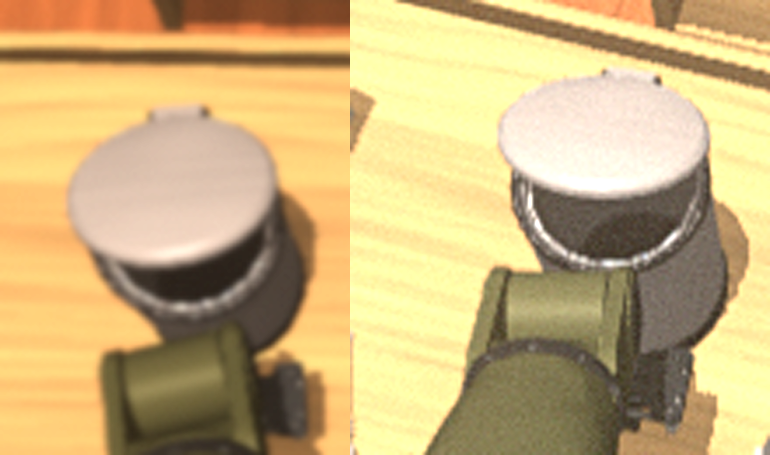

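Both views show the lid about half open. There is a sideways drag of about 4.7 N because the tread's arc moves its top face slightly forward, so I'll follow it by 1 mm while pressing further.

Emit:
{"api": "send_rows", "payload": {
  "series": [
    [[0, 1, 0, 0, 0], [0, 1.5, 0, 1, 0], [0, 1.5, 0, 2, 0], [0, 1.5, 0, 3, 0], [0, 1.5, 0, 4, 0], [0, 1.5, 0, 5, 0], [0, 1.5, 0, 6, 0], [0, 1.5, 0, 7, 0], [0, 1.5, 0, 8, 0], [0, 1.5, 0, 8, 0]]
  ]
}}

```text
clock: 6.7
eef_pos: [544.1, 187.4, 30.1]
eef_rot: [-3.141, -0.001, -3.05]
wrist_force: [0.6, -0.5, 2.2]
finger_gap: 0.4
```

Emit:
{"api": "send_rows", "payload": {
  "series": [
    [[0, 0, 0, 1, 0], [0, 0, 0, 2, 0], [0, 0, 0, 3, 0], [0, 0, 0, 3, 0]]
  ]
}}

```text
clock: 7.1
eef_pos: [544.2, 187.4, 27.2]
eef_rot: [-3.142, -0.001, -3.05]
wrist_force: [0.7, 0.4, 1.0]
finger_gap: 0.6
```

Emit:
{"api": "send_rows", "payload": {
  "series": [
    [[0, 0, 0, 0.5, 0], [0, 0, 0, 1, 0], [0, 0, 0, 1.5, 0], [0, 0, 0, 2, 0], [0, 0, 0, 2, 0]]
  ]
}}

```text
clock: 7.6
eef_pos: [544.3, 187.4, 25.3]
eef_rot: [-3.142, -0.0, -3.05]
wrist_force: [0.4, 0.2, 1.6]
finger_gap: 0.2
```

Emit:
{"api": "send_rows", "payload": {
  "series": [
    [[0, 0, 0, 0.5, 0], [0, 0, 0, 1, 0], [0, 0, 0, 1, 0]]
  ]
}}

```text
clock: 7.9
eef_pos: [544.4, 187.4, 24.3]
eef_rot: [-3.142, -0.0, -3.05]
wrist_force: [0.7, 0.3, 0.8]
finger_gap: 0.1
```

Emit:
{"api": "send_rows", "payload": {
  "series": [
    [[0, 0, 0, 0.5, 0], [0, 0, 0, 1, 0], [0, 0, 0, 1, 0]]
  ]
}}

```text
clock: 8.2
eef_pos: [544.3, 187.4, 23.3]
eef_rot: [-3.142, -0.0, -3.05]
wrist_force: [-0.2, 0.4, 0.8]
finger_gap: 0.1
```

```bash
python3 - <<'E'
from h import *
ims=[]
for n,(x,y,w,h) in(("top",(140,75,100,130)),("side",(125,75,120,130))):
    c=manip.camera(n); im=cv2.resize(c["img"][y:y+h,x:x+w,::-1],None,fx=3.5,fy=3.5,interpolation=cv2.INTER_CUBIC); ims.append(np.clip(im*1.5,0,255).astype(np.uint8))
cv2.imwrite("pics/c4.png",np.hstack(ims)); print(manip.read_state()["wrist_force"])
E
```

```text
[-0.87380783  0.35187812  0.65372754]
```

View pics/c4.png

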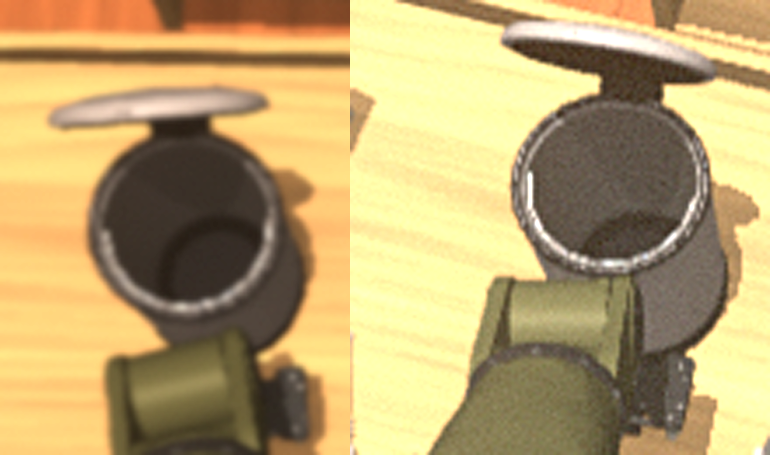

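The lid stands almost upright and the inside is visible. I'll press to the stop in fine steps, watching the force.

Emit:
{"api": "send_rows", "payload": {
  "series": [
    [[0, 0, 0, 0.5, 0], [0, 0, 0, 0.5, 0], [0, 0, 0, 0.5, 0]]
  ]
}}

```text
clock: 8.6
eef_pos: [544.4, 187.4, 22.9]
eef_rot: [-3.142, -0.0, -3.05]
wrist_force: [0.5, -0.5, 1.0]
finger_gap: 0.2
```

Emit:
{"api": "send_rows", "payload": {
  "series": [
    [[0, 0, 0, 0.5, 0], [0, 0, 0, 0.5, 0], [0, 0, 0, 0.5, 0]]
  ]
}}

```text
clock: 8.9
eef_pos: [544.4, 187.4, 22.4]
eef_rot: [-3.142, -0.0, -3.05]
wrist_force: [0.2, 0.6, 0.7]
finger_gap: 0.2
```

Emit:
{"api": "send_rows", "payload": {
  "series": [
    [[0, 0, 0, 0.3, 0], [0, 0, 0, 0.3, 0], [0, 0, 0, 0.3, 0]]
  ]
}}

```text
clock: 9.2
eef_pos: [544.4, 187.5, 22.1]
eef_rot: [-3.142, -0.0, -3.05]
wrist_force: [0.6, 0.2, 0.5]
finger_gap: 0.4
```

Emit:
{"api": "send_rows", "payload": {
  "series": [
    [[0, 0, 0, 0.5, 0], [0, 0, 0, 0.5, 0], [0, 0, 0, 0.5, 0]]
  ]
}}

```text
clock: 9.5
eef_pos: [544.3, 187.4, 21.6]
eef_rot: [-3.142, -0.0, -3.05]
wrist_force: [-0.8, 0.8, 1.5]
finger_gap: 0.3
```

Emit:
{"api": "send_rows", "payload": {
  "series": [
    [[0, 0, 0, 0.5, 0], [0, 0, 0, 0.5, 0], [0, 0, 0, 0.5, 0]]
  ]
}}

```text
clock: 9.8
eef_pos: [544.5, 187.5, 21.2]
eef_rot: [3.142, 0.0, -3.05]
wrist_force: [-0.4, -0.8, 1.5]
finger_gap: 0.7
```

Emit:
{"api": "send_rows", "payload": {
  "series": [
    [[0, 0, 0, 0.5, 0], [0, 0, 0, 0.5, 0], [0, 0, 0, 0.5, 0]]
  ]
}}

```text
clock: 10.1
eef_pos: [544.5, 187.5, 21.0]
eef_rot: [3.142, 0.0, -3.05]
wrist_force: [-0.8, -1.3, 5.3]
finger_gap: 0.8
```

Emit:
{"api": "send_rows", "payload": {
  "series": [
    [[0, 0, 0, 0.5, 0], [0, 0, 0, 0.5, 0], [0, 0, 0, 0.5, 0]]
  ]
}}

```text
clock: 10.4
eef_pos: [544.6, 187.5, 20.8]
eef_rot: [3.141, 0.001, -3.05]
wrist_force: [-2.7, -0.7, 7.9]
finger_gap: 0.4
```

The force jumped to 8 N at 20.8 mm, so the pedal is on its stop. Holding for more than 3 s.

Emit:
{"api": "send_rows", "payload": {
  "series": [
    [[0, 0, 0, 0, 0], [0, 0, 0, 0, 0], [0, 0, 0, 0, 0], [0, 0, 0, 0, 0], [0, 0, 0, 0, 0], [0, 0, 0, 0, 0], [0, 0, 0, 0, 0], [0, 0, 0, 0, 0], [0, 0, 0, 0, 0], [0, 0, 0, 0, 0]]
  ]
}}

```text
clock: 11.4
eef_pos: [544.6, 187.5, 20.8]
eef_rot: [3.142, 0.001, -3.05]
wrist_force: [-2.2, -1.2, 8.2]
finger_gap: 0.2
```

Emit:
{"api": "send_rows", "payload": {
  "series": [
    [[0, 0, 0, 0, 0], [0, 0, 0, 0, 0], [0, 0, 0, 0, 0], [0, 0, 0, 0, 0], [0, 0, 0, 0, 0], [0, 0, 0, 0, 0], [0, 0, 0, 0, 0], [0, 0, 0, 0, 0], [0, 0, 0, 0, 0], [0, 0, 0, 0, 0]]
  ]
}}

```text
clock: 12.4
eef_pos: [544.6, 187.5, 20.8]
eef_rot: [3.141, 0.001, -3.05]
wrist_force: [-2.5, -1.3, 8.4]
finger_gap: 0.6
```

Emit:
{"api": "send_rows", "payload": {
  "series": [
    [[0, 0, 0, 0, 0], [0, 0, 0, 0, 0], [0, 0, 0, 0, 0], [0, 0, 0, 0, 0], [0, 0, 0, 0, 0], [0, 0, 0, 0, 0], [0, 0, 0, 0, 0], [0, 0, 0, 0, 0], [0, 0, 0, 0, 0], [0, 0, 0, 0, 0]]
  ]
}}

```text
clock: 13.4
eef_pos: [544.6, 187.5, 20.8]
eef_rot: [3.142, 0.001, -3.05]
wrist_force: [-3.3, -0.6, 8.6]
finger_gap: 0.4
```

Emit:
{"api": "send_rows", "payload": {
  "series": [
    [[0, 0, 0, 0, 0], [0, 0, 0, 0, 0], [0, 0, 0, 0, 0], [0, 0, 0, 0, 0], [0, 0, 0, 0, 0]]
  ]
}}

```text
clock: 13.9
eef_pos: [544.6, 187.5, 20.8]
eef_rot: [3.142, 0.001, -3.05]
wrist_force: [-2.4, -1.1, 9.9]
finger_gap: 1.1
```

```bash
python3 - <<'E'
from h import *
ims=[]
for n,(x,y,w,h) in(("top",(140,75,100,130)),("side",(125,75,120,130))):
    c=manip.camera(n); im=cv2.resize(c["img"][y:y+h,x:x+w,::-1],None,fx=3.5,fy=3.5,interpolation=cv2.INTER_CUBIC); ims.append(np.clip(im*1.5,0,255).astype(np.uint8))
cv2.imwrite("pics/c5.png",np.hstack(ims))
E
```

```text
(no output)
```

View pics/c5.png

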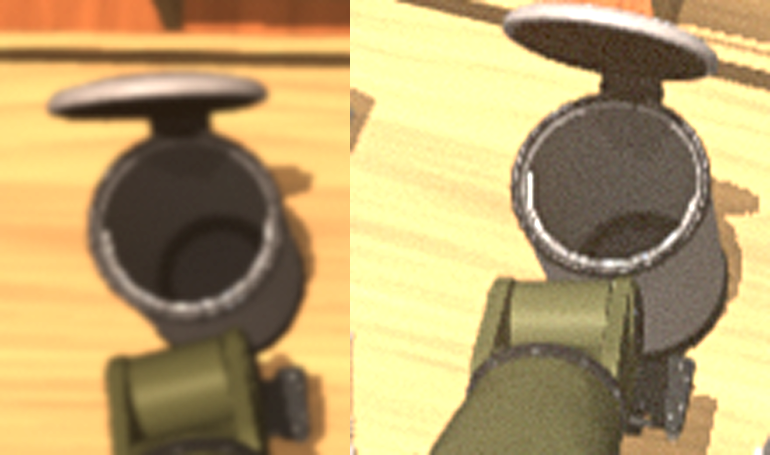

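The lid is wide open and the bin has not moved. Now letting the pedal up slowly at about 6 mm/s.

Emit:
{"api": "send_rows", "payload": {
  "series": [
    [[0, 0, 0, -0.6, 0], [0, 0, 0, -1.2, 0], [0, 0, 0, -1.8, 0], [0, 0, 0, -2.4, 0], [0, 0, 0, -3, 0], [0, 0, 0, -3.6, 0], [0, 0, 0, -4.2, 0], [0, 0, 0, -4.8, 0], [0, 0, 0, -5.4, 0], [0, 0, 0, -6, 0]]
  ]
}}

```text
clock: 15.0
eef_pos: [544.4, 187.4, 26.2]
eef_rot: [-3.142, -0.0, -3.05]
wrist_force: [-1.0, -0.3, 1.4]
finger_gap: 0.8
```

Emit:
{"api": "send_rows", "payload": {
  "series": [
    [[0, 0, 0, -0.6, 0], [0, 0, 0, -1.2, 0], [0, 0, 0, -1.8, 0], [0, 0, 0, -2.4, 0], [0, 0, 0, -3, 0], [0, 0, 0, -3.6, 0], [0, 0, 0, -4.2, 0], [0, 0, 0, -4.8, 0], [0, 0, 0, -5.4, 0], [0, 0, 0, -6, 0]]
  ]
}}

```text
clock: 16.0
eef_pos: [544.4, 187.5, 32.2]
eef_rot: [-3.142, -0.0, -3.05]
wrist_force: [-2.7, -0.1, 2.0]
finger_gap: 0.7
```

Emit:
{"api": "send_rows", "payload": {
  "series": [
    [[0, 0, 0, -0.5, 0], [0, 0, 0, -1, 0], [0, -0.1, 0, -1.5, 0], [0, -0.2, 0, -2, 0], [0, -0.2, 0, -2.5, 0], [0, -0.3, 0, -3, 0], [0, -0.3, 0, -3.5, 0], [0, -0.4, 0, -4, 0], [0, -0.4, 0, -4.5, 0], [0, -0.5, 0, -5, 0]]
  ]
}}

```text
clock: 17.0
eef_pos: [544.9, 187.5, 37.2]
eef_rot: [-3.142, -0.0, -3.05]
wrist_force: [-3.4, -0.6, 2.8]
finger_gap: 0.9
```

Emit:
{"api": "send_rows", "payload": {
  "series": [
    [[0, 0, 0, -0.4, 0], [0, 0, 0, -0.8, 0], [0, -0.1, 0, -1.2, 0], [0, -0.2, 0, -1.6, 0], [0, -0.2, 0, -2, 0], [0, -0.3, 0, -2.4, 0], [0, -0.3, 0, -2.8, 0], [0, -0.4, 0, -3.2, 0], [0, -0.4, 0, -3.6, 0], [0, -0.5, 0, -4, 0]]
  ]
}}

```text
clock: 18.0
eef_pos: [545.4, 187.5, 41.2]
eef_rot: [3.142, -0.0, -3.05]
wrist_force: [-3.1, -0.2, 2.8]
finger_gap: 0.4
```

Emit:
{"api": "send_rows", "payload": {
  "series": [
    [[0, 0, 0, -0.4, 0], [0, 0, 0, -0.8, 0], [0, 0, 0, -1.2, 0], [0, 0, 0, -1.6, 0], [0, 0, 0, -2, 0], [0, 0, 0, -2.4, 0], [0, 0, 0, -2.8, 0], [0, 0, 0, -3.2, 0], [0, 0, 0, -3.6, 0], [0, 0, 0, -4, 0]]
  ]
}}

```text
clock: 19.0
eef_pos: [545.6, 187.6, 45.3]
eef_rot: [3.142, 0.0, -3.05]
wrist_force: [-1.1, 0.7, 3.3]
finger_gap: 0.5
```

Emit:
{"api": "send_rows", "payload": {
  "series": [
    [[0, 0, 0, -0.3, 0], [0, 0, 0, -0.6, 0], [0, 0, 0, -0.9, 0], [0, 0, 0, -1.2, 0], [0, 0, 0, -1.5, 0], [0, 0, 0, -1.8, 0], [0, 0, 0, -2.1, 0], [0, 0, 0, -2.4, 0], [0, 0, 0, -2.7, 0], [0, 0, 0, -3, 0]]
  ]
}}

```text
clock: 20.0
eef_pos: [545.6, 187.6, 48.3]
eef_rot: [3.142, 0.0, -3.05]
wrist_force: [2.5, 0.3, 4.1]
finger_gap: 0.9
```

Emit:
{"api": "send_rows", "payload": {
  "series": [
    [[0, 0, 0, -0.3, 0], [0, 0, 0, -0.6, 0], [0, 0, 0, -0.9, 0], [0, 0, 0, -1.2, 0], [0, 0, 0, -1.5, 0], [0, 0, 0, -1.8, 0], [0, 0, 0, -2.1, 0], [0, 0, 0, -2.4, 0], [0, 0, 0, -2.7, 0], [0, 0, 0, -3, 0]]
  ]
}}

```text
clock: 21.0
eef_pos: [544.8, 187.4, 50.6]
eef_rot: [-3.141, -0.002, -3.05]
wrist_force: [0.8, 0.6, 0.0]
finger_gap: 0.8
```

The force is zero, so the pedal is fully up. Now raising the hand clear.

Emit:
{"api": "send_rows", "payload": {
  "series": [
    [[0, 0, 0, -5, 0], [0, 0, 0, -15, 0], [0, 0, 0, -35, 0], [0, 0, 0, -60, 0], [0, 0, 0, -85, 0], [0, 0, 0, -110, 0], [0, 0, 0, -135, 0], [0, 0, 0, -160, 0], [0, 0, 0, -180, 0], [0, 0, 0, -190, 0]]
  ]
}}

```text
clock: 22.0
eef_pos: [545.7, 187.6, 243.8]
eef_rot: [3.141, 0.003, -3.05]
wrist_force: [-1.0, -0.2, -0.0]
finger_gap: 0.5
```

Emit:
{"api": "send_rows", "payload": {
  "series": [
    [[0, 20, 10, 0, 0], [0, 45, 25, 0, 0], [0, 70, 45, 0, 0], [0, 95, 70, 0, 0], [0, 120, 95, 0, 0], [0, 140, 115, 0, 0], [0, 150, 130, 0, 0], [0, 150, 140, 0, 0], [0, 150, 140, 0, 0], [0, 150, 140, 0, 0]]
  ]
}}

```text
clock: 23.0
eef_pos: [383.7, 312.9, 240.9]
eef_rot: [-3.141, -0.0, -3.05]
wrist_force: [-0.4, 0.2, -0.2]
finger_gap: 0.6
```

```bash
python3 - <<'E'
from h import *
a=cv2.imread("pics/top1.png").astype(int); b=cv2.imread("pics/side1.png").astype(int)
out=[]
for n,old in(("top",a),("side",b)):
    c=manip.camera(n); im=c["img"][:,:,::-1]
    x,y,w,h=150,85,200,160
    out.append(np.vstack([cv2.resize(np.clip(im[y:y+h,x:x+w]*1.4,0,255).astype(np.uint8),None,fx=1.9,fy=1.9),cv2.resize(np.clip(np.abs(im-old)[y:y+h,x:x+w]*2,0,255).astype(np.uint8),None,fx=1.9,fy=1.9)])[:600])
    print([(t,np.round(r["rect"]).tolist()) for t in("large_bin","large_bin_tread","small_bin","jar") for r in manip.find_in(t,c)])
cv2.imwrite("pics/end.png",np.hstack(out)); print(manip.read_state()["wrist_force"])
E
```

```text
[('large_bin', [165.0, 105.0, 62.0, 95.0]), ('large_bin_tread', [199.0, 184.0, 15.0, 10.0]), ('large_bin_tread', [226.0, 241.0, 58.0, 14.0]), ('small_bin', [309.0, 231.0, 56.0, 41.0]), ('small_bin', [287.0, 144.0, 44.0, 64.0]), ('small_bin', [246.0, 142.0, 26.0, 32.0]), ('small_bin', [165.0, 242.0, 46.0, 44.0]), ('jar', [248.0, 145.0, 24.0, 29.0])]
[('large_bin', [173.0, 92.0, 61.0, 104.0]), ('large_bin', [190.0, 174.0, 20.0, 23.0]), ('large_bin_tread', [189.0, 184.0, 17.0, 15.0]), ('small_bin', [292.0, 257.0, 68.0, 44.0]), ('small_bin', [288.0, 158.0, 45.0, 77.0]), ('small_bin', [141.0, 229.0, 49.0, 47.0]), ('jar', [251.0, 151.0, 29.0, 35.0])]
[-0.43183192 -0.12137282  0.42400177]
```

View pics/end.png

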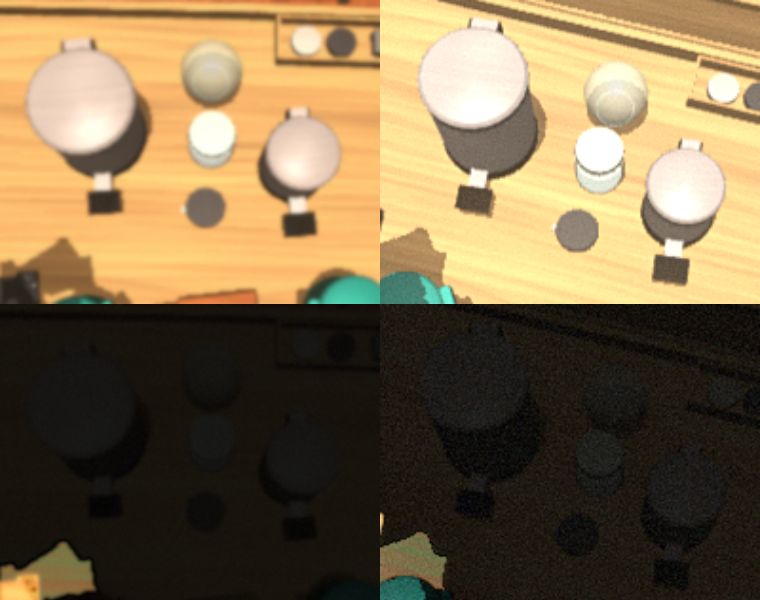

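The large lid is shut. The before/after difference images show no shifted edges on the bins or bystanders; only the arm and its shadow differ. Handing in.

```bash
python3 -c "
from cell import manip
manip.sign_off(); print(manip.read_state()['clock'])"
```

```text
the job is handed in; nothing more can be done
the job is handed in; nothing more can be done
```

I opened the larger bin with its pedal, held it open for over three seconds, let the lid down under control, and took the hand away. The job was handed in at about 23 s; no verdict was reported.

- **Press and hold:** With the fingers closed, I pressed the tread to its stop. The tip force stayed at about 8–10 N during the hold, well under the 25 N that would tip the bin. Both views showed the lid wide open. The hold lasted about 3.5 s.
- **Release:** I let the pedal up at 6 mm/s, slowing to 3 mm/s, until the force read zero, then raised and withdrew the hand.
- **Last checks:** In both camera views the large lid is shut, and the bins, jar, globe and polish tin show no shift against the first pictures. The small bin stayed shut. The brush, shoe horn and key bowl were outside the compared area. The wrist force is about zero, with nothing being touched.
- **Drag on the way down:** There was a brief sideways drag on the tread of up to 4.7 N, which I relieved by following its arc. It left no visible shift of the bin.
- **Low force reading:** Over the last part of the stroke, the force before the stop read about 1 N, below the stated 4–8 N. The pictures showed the lid following the pedal all the same.

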